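Unplug the tall power adapter

ROBOT

A 6-joint arm with a two-finger parallel gripper is mounted at the origin on a cart in front of the work surface, level with it; the furniture and walls round the work are solid. World frame = base frame: x ahead of the robot, y to its left, z up, the work surface at z = 0. Lengths are in m, angles in rad, forces in N, time in s.
With the tool pointing down it reaches from about 0.375 to 0.975 m from the base axis. Payload 3.8 kg.
Tool frame: the origin (TCP) lies between the finger pads; the fingertips stand ctrl.tip_extent ahead of it and the grasp point (between the pads) lies 11 mm behind it (ctrl.tip_extent is the distance from the TCP to the fingertips, in m); z points along the fingers, y is the line along which they close (so a half turn about z gives the same grasp; the last joint's range is limited). The gripper opens to 85 mm and grips with 20 to 120 N. Pads are 22 mm wide; open, the fingers measure 114 mm over their backs; the gripper's body (76 mm by 85 mm) begins 54 mm behind the grasp point. The pads swing forward as they close: fully open they stand 13 mm farther back than shut.
Start: joints at [1.294, 0.264, 1.604, -0, 1.274, -0.037], TCP at [0.16, 0.656, 0.219] pointing down, gripper open.
Joint ranges: [-2.63, 2.63], [-0.94, 2.18], [0.31, 2.57], [-1.31, 4.45], [0, 2.66], [-2.55, 2.55]. Speed limits (rad/s): [2.57, 2.57, 3.14, 3.14, 3.14, 3.14].

INTERFACE

Orientations are given as a unit quaternion [x, y, z, w].
In Python, from workcell import ctrl, vision, order gives the robot as it stands. Calls block until the motion is done:
- ctrl.move_pose(position, orientation): joint-space move of the TCP to a pose.
- ctrl.move_straight(position, attitude=None, v=0.15, force_limit=None): straight line of the TCP; attitude=None keeps the orientation; v is the mean speed in m/s. With force_limit (N) it stops when the force on the tool has changed by that much, and returns True; else False.
- ctrl.move_joints(angles): joint-space move.
- ctrl.command_gripper(opening, newtons=None): finger opening in m; newtons is the grip in N (None keeps the last); returns when the fingers have stopped.
- ctrl.wait(seconds).
- ctrl.ik(position, orientation): joint angles nearest the present ones, or None.
- ctrl.state(): the state.
- vision.grab_frame(name): name is "scene" or "side" or "wrist"; returns a dict with "color" (384x512x3 uint8, red, green, blue), "fx", "fy", "cx", "cy" (pixels), "k1" (the pictures are not rectified: a ray, as slopes to the right and down, at radius r is drawn at 1 + k1 r^2 times it, then the intrinsics apply), "T" (4x4, takes a point from camera to world coordinates). Camera axes: x right, y up, looking along -z (the intrinsics and any distortion apply to the point x, -y, -z); pixel columns grow to the right and rows downward; lengths in m; the calibration is good to about 2 mm. A picture is of the moment at which its call begins. There is no depth.
A pose or a line that the arm cannot do raises ctrl.IKError and nothing moves.
- order.sign_off(): hands the job in; it is judged then, once.
The state is a dict: "time": time; "joint_positions": joint angles; "qd": joint speeds; "tau": joint torques, N m; "tool_pos": TCP position; "eef_rot": TCP orientation; "wrist_force": force on the tool from outside, world axes, zero at the start; "moment": the same for the moment, N m; "width": finger opening in m; "finger_force": force on a finger pad.
Only numpy, scipy, OpenCV 4.12 (cv2) and the standard library are available. Lean on these libraries where they do the work, as an engineer would, in place of code of your own. Each camera call takes 0.05 s, during which the arm holds its last target. There are 200 camera calls.

TASK

Pull the tall power adapter up out of the socket strip, against the spring clips that hold it, and set it down in the empty grey tray without dropping it. Leave the low square adapter and the round one plugged in.

Things in the scene. Friction and masses are not known exactly. Their poses are not given: they have to be found in the camera images.
- adapter_tall: the tall plug-in power adapter: black box 38 (its x) x 42 (its y) x 70 mm high, the tallest of three; which socket it is in varies. Origin: centre of the housing's underside, z up through the housing; plugged in it lies 40 mm above the desk, x and y along the strip's. A 27 x 15 mm plug nose reaches 20 mm below it. 0.06 to 0.13 kg. Grip the housing; nothing stands beside its x sides.
- adapter_low: the low square power adapter: black, 46 x 50 mm, 34 mm high, same plug nose, in another socket of the strip. Origin: centre of the housing's underside, 40 mm above the desk when plugged in. Stays plugged in.
- adapter_round: the round power adapter: black, 46 mm diameter, 36 mm high, same plug nose, in another socket. Origin: centre of the housing's underside, 40 mm above the desk when plugged in. Stays plugged in.
- socket_strip: the white socket strip, fixed on the desk: 60 (x) x 243 (y) x 40 mm high, three sockets 72 mm apart along its y, the middle one at its centre. Origin: centre of its underside, z up. Two spring clips in each socket hold a plug: a straight upward pull of about 7 to 10 N frees it, no press or twist; the nose is clear after 20 mm.
- tray: the open grey tray, fixed on the desk and empty: 130 mm (its x) x 160 mm (its y), 26 mm high, walls and floor 4 mm thick. Origin: centre of its underside on the desk, z up.
There are look-alikes about, which are no part of the job. Leave any blue or orange look-alike of the adapter_low alone.

How it is judged:
On the way:
1. the tall adapter has been pulled clear of the socket strip (z of adapter_tall in the frame of socket_strip above 0.066 m), for 0.1 s.
At the end, for the whole second after the job is handed in: The tall adapter rests still in the tray, standing or lying, with its origin between the tray's walls; the low square and the round adapter are still fully plugged into the strip (raised less than 4 mm) (x of adapter_tall in the frame of tray between -0.062 and 0.062 m and y of adapter_tall in the frame of tray between -0.077 and 0.077 m and z of adapter_tall in the frame of tray below 0.09 m and contact force between adapter_tall and tray above 0.1 N and linear speed of adapter_tall below 0.03 m/s and z of each of adapter_low, adapter_round in the frame of socket_strip below 0.044 m and horizontal distance between each of adapter_low, adapter_round and socket_strip below 0.08 m); the robot touches nothing.
It fails at once if the low square or the round adapter is pulled up by more than 10 mm (z of any of adapter_low, adapter_round in the frame of socket_strip above 0.05 m).
It fails at once if the tall adapter is dropped (falls freely at more than 1 m/s, about 50 mm) (contact force between adapter_tall and the fingers below 0.05 N and linear speed of adapter_tall above 1 m/s).
It also fails if it takes over 40 s, if anything falls off the work surface, if the arm or the gripper's body presses on something with over 40 N, if the wrist force passes 120 N, or if a joint passes its speed limit or range.

## Working session

There is one attempt and no reset: what is moved stays moved. The work goes in short steps, each a Python script; the robot and the scene stay as the last script left them, time stands still between calls to the robot, and variables do not carry over. Pictures are saved under pics/ and viewed, at most 10 in all, crops included, and the job is handed in when it is done.

```bash
mkdir -p pics; cat > h.py <<'E'
import numpy as np, cv2
from workcell import ctrl, vision, order
def ray(f,u,v):
    K=np.array([[f['fx'],0,f['cx']],[0,f['fy'],f['cy']],[0,0,1.]])
    p=cv2.undistortPoints(np.array([[[u,v]]],float),K,np.array([f['k1'],0,0,0,0.]))[0,0]
    return f['T'][:3,3], f['T'][:3,:3]@np.array([p[0],-p[1],-1])
def at_z(f,u,v,z):
    o,d=ray(f,u,v); return o+d*(z-o[2])/d[2]
def proj(f,P):
    q=f['T'][:3,:3].T@(np.asarray(P,float)-f['T'][:3,3]); x,y=q[0]/-q[2],-q[1]/-q[2]
    s=1+f['k1']*(x*x+y*y); return np.array([f['fx']*x*s+f['cx'],f['fy']*y*s+f['cy']])
E
python3 - <<'E'
from h import *
import pickle
F={n:vision.grab_frame(n) for n in("scene","side","wrist")}
pickle.dump(F,open('f0.pkl','wb'))
a=np.hstack([F['scene']['color'],F['side']['color']])[:,:,::-1]
cv2.imwrite('pics/scene.png',cv2.resize(F['scene']['color'][:,:,::-1],(800,600)))
cv2.imwrite('pics/side.png',cv2.resize(F['side']['color'][:,:,::-1],(800,600)))
for n in F: print(n,F[n]['T'].round(3).tolist(),F[n]['fx'],F[n]['k1'])
print(ctrl.tip_extent,ctrl.state())
E
```

```text
scene [[0.823, 0.453, -0.343, 0.192], [-0.568, 0.643, -0.514, -0.481], [-0.013, 0.618, 0.786, 0.735], [0.0, 0.0, 0.0, 1.0]] 355.76166824569395 -0.04590391797558878
side [[-0.919, 0.174, -0.353, 0.205], [-0.393, -0.362, 0.845, 0.668], [0.02, 0.916, 0.401, 0.423], [0.0, 0.0, 0.0, 1.0]] 363.1361700277955 0.02537645438506115
wrist [[0.237, -0.938, -0.255, 0.096], [0.972, 0.227, 0.065, 0.673], [-0.003, -0.263, 0.965, 0.372], [0.0, 0.0, 0.0, 1.0]] 337.6390070196599 -0.07633849767353496
0.008 {'time': 0.15, 'joint_positions': array([ 1.29407674e+00,  2.64595039e-01,  1.60509393e+00, -2.14945193e-05,
        1.27367587e+00, -3.68833630e-02]), 'qd': array([ 2.94435541e-04,  1.51193826e-03, -4.49875100e-03,  7.49123692e-05,
       -2.22636565e-05,  2.12084720e-06]), 'tau': array([ 4.47710408e-05, -5.15904772e+01, -3.67961454e+01, -5.79940252e-05,
        8.00697977e-03, -2.17283497e-05]), 'tool_pos': array([0.16017696, 0.65510593, 0.21821981]), 'eef_rot': array([ 1.19627727e-01,  9.92818423e-01, -8.76822747e-04, -1.28223913e-04]), 'wrist_force': array([-0.06688712, -0.37440401, -0.06324156]), 'moment': array([-0.02811195,  0.02915532,  0.00116378]), 'finger_force': 0.0, 'width': 0.08554663202896937}
```

View pics/scene.png

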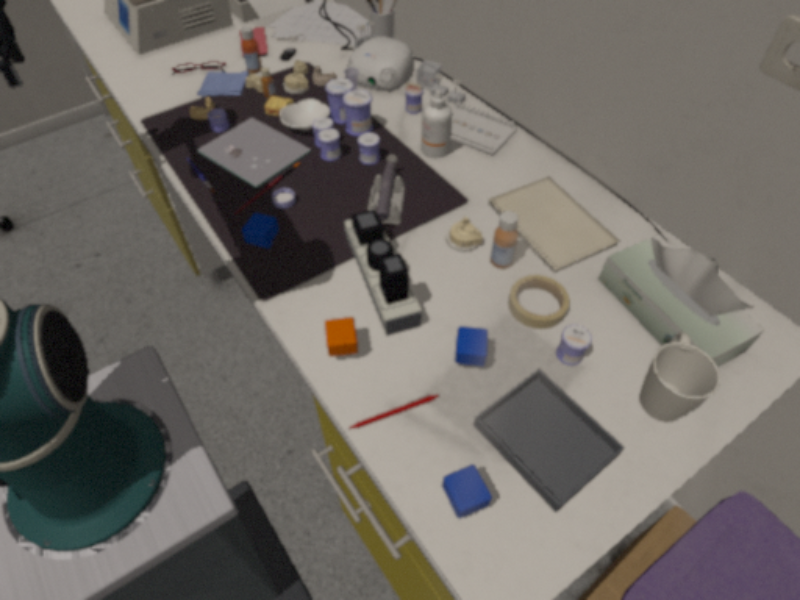

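View pics/side.png

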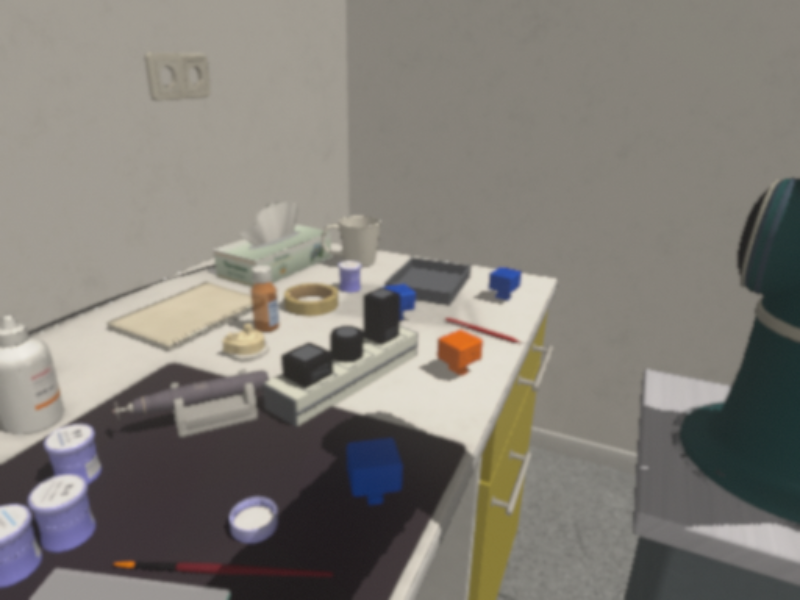

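The scene view shows the white strip from (365,225) to (400,325). On it are the low adapter at (367,227), the round one at (380,253) and the tall black box at (394,277). The empty grey tray is at (547,437). The blue and orange boxes at (340,337), (471,346), (467,490) and (261,230) are loose look-alikes. The tall one is the nearest on the strip, and the side view agrees at (381,315). I'll enlarge both to confirm and read off corners.

```bash
python3 - <<'E'
from h import *
import pickle
F=pickle.load(open('f0.pkl','rb')); c=F['scene']['color'][:,:,::-1]
a=cv2.resize(c[130:220,210:280],None,fx=6,fy=6,interpolation=cv2.INTER_CUBIC) 
b=cv2.resize(c[230:330,295:405],None,fx=3.4,fy=3.4,interpolation=cv2.INTER_CUBIC)
o=np.zeros((540,800,3),np.uint8); o[:540,:420]=a; o[:b.shape[0],425:425+b.shape[1]]=b[:,:375]
for i in range(0,70,10): cv2.putText(o,str(210+i),(i*6,10),0,.35,(0,0,255)); 
for i in range(0,90,10): cv2.putText(o,str(130+i),(0,i*6+4),0,.35,(0,0,255))
cv2.imwrite('pics/crop.png',o)
E
```

```text
(no output)
```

View pics/crop.png

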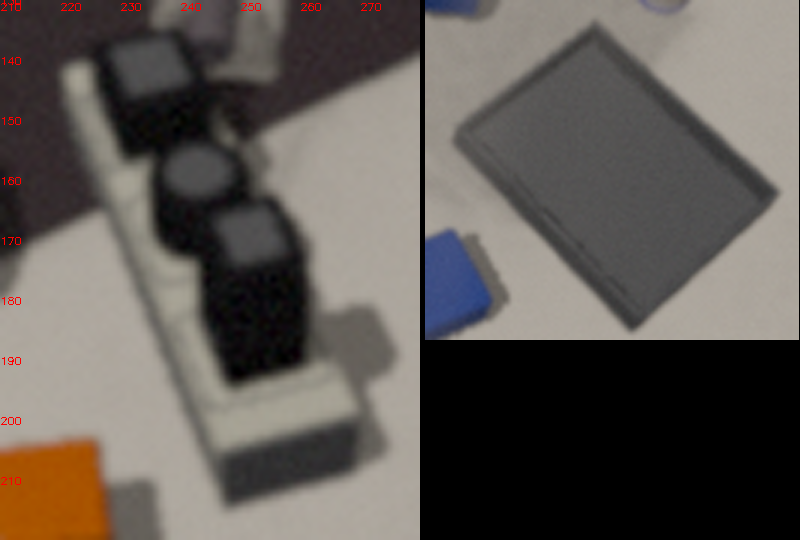

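The crop confirms it: the tall box stands on the strip's near socket, followed by round and low. The strip's top corners are at scene pixels (246,205), (269.5,199) and (220,142). The tray's rim corners are at (304,269), (345,236), (399,286) and (356,327).

```bash
python3 - <<'E'
from h import *
import pickle
f=pickle.load(open('f0.pkl','rb'))['scene']
P=[at_z(f,u,v,.04) for u,v in((245.5,204.6),(269,198.3),(220,141.7))]
print(np.round(P,3), [np.linalg.norm(P[0]-P[i]) for i in(1,2)])
T=[at_z(f,u,v,.026) for u,v in((303.5,268.8),(344.7,236.2),(398.5,285.6),(355.6,326.7))]
print(np.round(T,3),[np.linalg.norm(T[i]-T[i-1]) for i in range(4)],np.mean(T,0))
# tall top bright face corners in the crop (incl. bevel guess)
print(np.round([at_z(f,209.6+x/6,129.6+y/6,.11) for x,y in((203,212),(272,197),(300,250),(225,268))],3))
d=P[2]-P[0];d/=np.linalg.norm(d); w=np.array([d[1],-d[0],0])
c=P[0]+.03*w+.1215*d; t=c-.072*d
print('strip',c,'yaw of y',np.arctan2(d[1],d[0]),'tall',t,np.hypot(*t[:2]))
E
```

```text
[[ 0.471 -0.042  0.04 ]
 [ 0.529 -0.06   0.04 ]
 [ 0.537  0.183  0.04 ]] [np.float64(0.06088542411285548), np.float64(0.23491145335203686)]
[[ 0.482 -0.251  0.026]
 [ 0.614 -0.243  0.026]
 [ 0.622 -0.398  0.026]
 [ 0.485 -0.408  0.026]] [np.float64(0.15664703764796375), np.float64(0.13215294542145437), np.float64(0.15614595461152772), np.float64(0.1366009113284382)] [ 0.5506817  -0.32511136  0.026     ]
[[ 0.506  0.014  0.11 ]
 [ 0.533  0.005  0.11 ]
 [ 0.525 -0.025  0.11 ]
 [ 0.496 -0.015  0.11 ]]
strip [0.53386805 0.0657845  0.04      ] yaw of y 1.2872552819147234 tall [ 0.51372554 -0.00334059  0.04      ] 0.5137363992576848
```

Sizes match (0.061, 0.235 and a 0.157 × 0.134 tray). Next I'll move above the tall adapter and look with the wrist camera.

```bash
cat >> h.py <<'E'
from scipy.spatial.transform import Rotation as R
def down(yaw):  # tool y along yaw, z down
    y=np.array([np.cos(yaw),np.sin(yaw),0]); z=np.array([0,0,-1.])
    return R.from_matrix(np.c_[np.cross(y,z),y,z]).as_quat()
def best(pos,yaw):
    L=[(np.abs(q[5]),o) for o in(down(yaw),down(yaw+np.pi)) if (q:=ctrl.ik(pos,o)) is not None]
    return min(L,key=lambda t:t[0])[1]
E
python3 - <<'E'
from h import *
p=[.514,-.004,.23]; o=best(p,-.284); ctrl.move_pose(p,o)
import pickle
f=vision.grab_frame('wrist'); pickle.dump(f,open('f1.pkl','wb'))
im=np.ascontiguousarray(f['color'][:,:,::-1])
im=cv2.resize(im,(800,600))
yaw=-.284;x=np.array([np.cos(yaw),np.sin(yaw),0]);y=np.array([-x[1],x[0],0]);c=np.array([.514,-.0035,.11])
for z in(.11,):
  q=np.array([proj(f,c+sx*.019*x+sy*.021*y) for sx,sy in((1,1),(1,-1),(-1,-1),(-1,1))])*800/512
  cv2.polylines(im,[q.astype(np.int32)],True,(0,0,255),1)
s=c+.072*y; s[2]=.04
q=np.array([proj(f,s+sx*.03*x+sy*.1215*y) for sx,sy in((1,1),(1,-1),(-1,-1),(-1,1))])*800/512
cv2.polylines(im,[q.astype(np.int32)],True,(0,255,0),1)
cv2.imwrite('pics/w1.png',im); s=ctrl.state(); print(s['time'],s['tool_pos'],s['joint_positions'])
E
```

```text
2.8417 [ 0.51414331 -0.00328945  0.22998479] [-5.49686452e-02 -4.96728315e-02  1.92940440e+00  1.84007168e-04
  1.26186027e+00  2.27725604e-01]
```

View pics/w1.png

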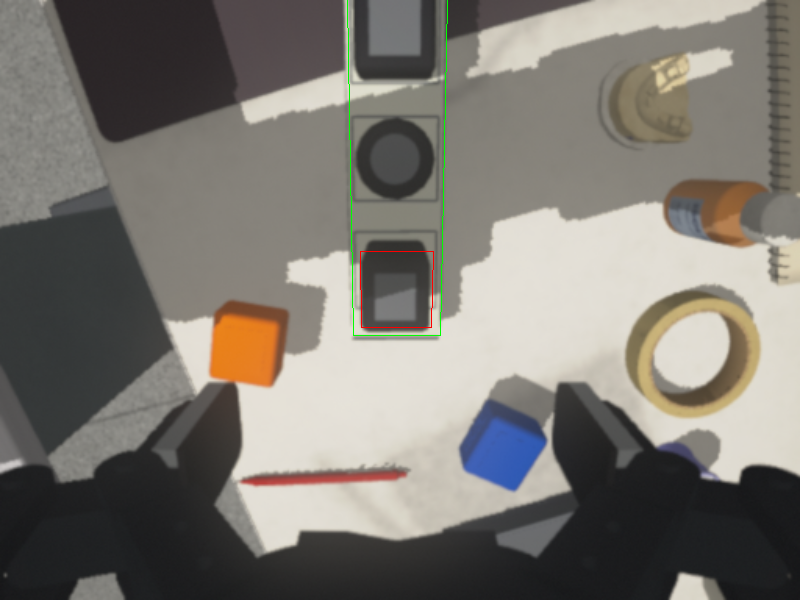

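The wrist view shows the top of the tall adapter at about (362–430, 255–330). The predicted outline (red) and the strip (green) fit within about 2 mm, so I'll grasp and pull.

```bash
python3 - <<'E'
from h import *
p=np.array([.5135,-.005,.23])
print(ctrl.move_straight([*p[:2],.13],v=.12))
print('hit',ctrl.move_straight([*p[:2],.064],v=.06,force_limit=8))
ctrl.command_gripper(.02,70)
s=ctrl.state(); print(s['time'],s['width'],s['finger_force'],s['wrist_force'],s['tool_pos'])
if .03<s['width']<.046:
    ctrl.move_straight([*s['tool_pos'][:2],.094],v=.03)
    s=ctrl.state(); print(s['width'],s['finger_force'],s['wrist_force'],s['tool_pos'])
    ctrl.move_straight([*s['tool_pos'][:2],.18],v=.1)
    ctrl.wait(.2); s=ctrl.state(); print(s['time'],s['width'],s['finger_force'],s['wrist_force'],s['tool_pos'])
for n in('side','scene'):
    f=vision.grab_frame(n); cv2.imwrite(f'pics/{n}2.png',cv2.resize(f['color'][:,:,::-1],(800,600)))
E
```

```text
False
hit False
5.575 0.037016902430664696 70.83966851234436 [0.0076707  0.34345374 3.59170499] [ 0.51376569 -0.00495167  0.06441715]
0.0372473361457854 72.61299848556519 [-0.72699078 -0.25573673 -1.37295907] [ 0.51352805 -0.00494168  0.09379158]
7.9333 0.037224090270531154 72.61314868927002 [-0.69351432 -0.74052896 -2.02000428] [ 0.51293742 -0.00493155  0.17906455]
```

View pics/side2.png

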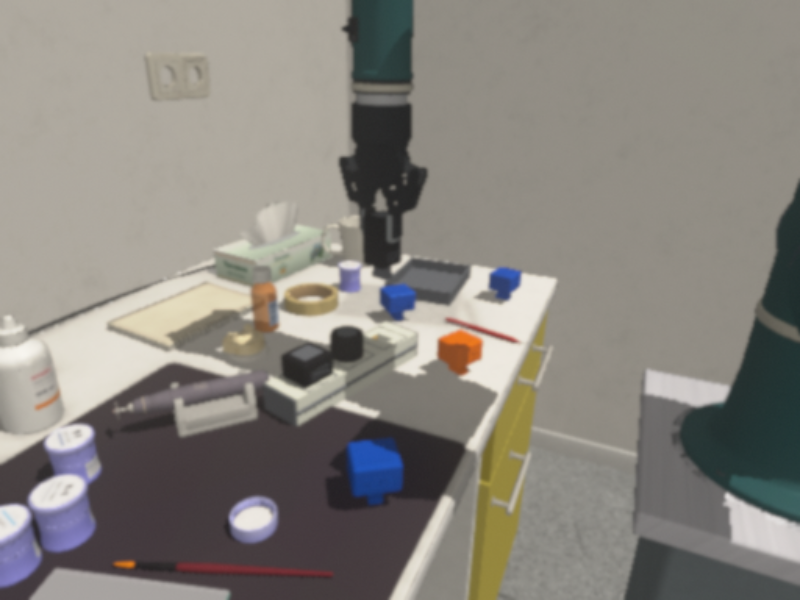

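The side view shows the adapter held upright at (381,240) with its nose clear. The low one at (307,365) and the round one at (347,343) are still plugged in. Next I'll carry it to the tray and lower it under a force limit.

```bash
python3 - <<'E'
from h import *
t=[.551,-.325]
yaw=.055; o=best([*t,.18],yaw)
ctrl.move_straight([*t,.18],attitude=o,v=.15)
ctrl.move_straight([*t,.075],v=.1)
ctrl.wait(.2)
h=ctrl.move_straight([*t,.040],v=.015,force_limit=3)
s=ctrl.state(); print(h,s['time'],s['tool_pos'],s['wrist_force'],s['width'])
f=vision.grab_frame('scene'); f2=vision.grab_frame('side')
a=cv2.resize(f['color'][170:345,270:445,::-1],(400,400)); b=cv2.resize(f2['color'][100:240,200:340,::-1],(400,400))
cv2.imwrite('pics/p3.png',np.hstack([a,b]))
E
```

```text
True 13.3333 [ 0.5509712  -0.32498579  0.04842065] [ 0.74993413 -0.02049769  3.84454973] 0.03710129704556114
```

View pics/p3.png

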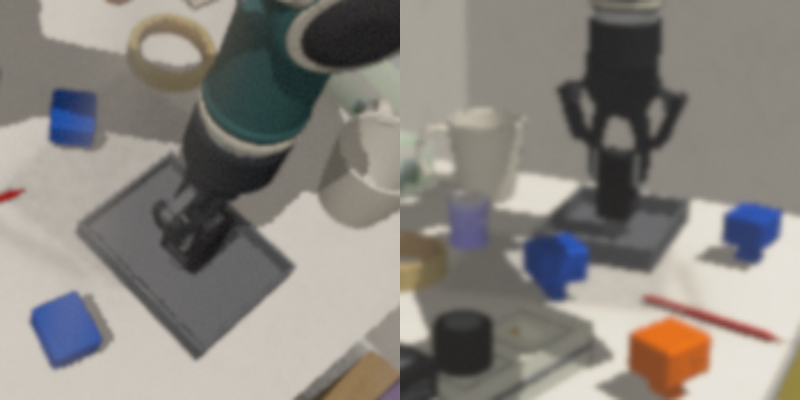

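Contact came at TCP z = 0.0484, and I expected 0.048. The adapter stands on the tray floor mid-tray, at (190,245) in the left half of the picture. I'll release gently and retreat straight up.

```bash
python3 - <<'E'
from h import *
ctrl.command_gripper(.037,20)
for w in(.040,.044,.052,.065,.085):
    ctrl.command_gripper(w); 
s=ctrl.state(); print(s['time'],s['width'],s['finger_force'],s['wrist_force'])
ctrl.wait(.3)
p=s['tool_pos']
print(ctrl.move_straight([p[0],p[1],.15],v=.06,force_limit=6)); ctrl.move_straight([p[0],p[1],.25],v=.15)
ctrl.wait(.5)
f=vision.grab_frame('scene'); f2=vision.grab_frame('side')
a=cv2.resize(f['color'][170:345,270:445,::-1],(400,400)); b=cv2.resize(f2['color'][120:280,160:320,::-1],(400,400))
cv2.imwrite('pics/p4.png',np.hstack([a,b])); print(ctrl.state()['time'])
E
```

```text
15.0083 0.08494067045353995 0.0 [ 0.49118011 -0.06727248  1.21629069]
False
18.5917
```

View pics/p4.png

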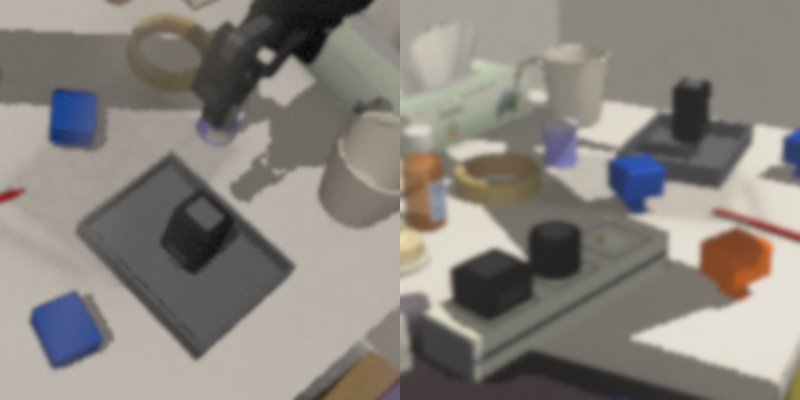

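The adapter stands still in the tray at (195,235) left and (690,110) right. The other two are still plugged in and the gripper is clear, so I'll hand in.

```bash
python3 -c "
from workcell import order; print(order.sign_off())"
```

```text
the job is handed in; nothing more can be done
None
```

I pulled the tall adapter out and stood it upright in the grey tray, with the low and round adapters still plugged in; the job is handed in (about 19 s on the robot's clock), but no verdict was returned.

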